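Set and lock the bench air regulator

TASK

The air regulator on the bench is shut off: its gauge reads zero and its black knob is locked. Pull the knob out to unlock it, turn it clockwise until the gauge needle stands in the green band, then push the knob fully home so that it locks there, and let go. Leave the jar, the torch and the paint bottle beside it standing where they are.

Things in the scene. Friction and masses are not known exactly. Their poses are not given: they have to be found in the camera images.
- air_console: blue steel air console bolted to the bench, 124 (x) x 216 (y) x 116 mm; origin: centre of its underside; its front faces its own -x. Its top is a flat panel sloping 30 degrees down towards -x (44 mm high at the front edge, 116 mm at the back). In the panel: the knob (own y = +52 mm) and a gauge (own y = -52 mm). A supply pipe 84 mm high stands behind it on the gauge's side
- knob_foot (a point): point where the knob's axis meets the panel. z: along that axis, square to the panel, so leaning 30 degrees from vertical towards the console's front; x: up the slope; y: the console's y. Within 70 mm of the axis nothing but the knob stands more than 9 mm above the panel
- knob_grip (a point): point on the axis of the knob at the height to grip it, 30 mm above the panel when the knob is in; it moves out and turns with the knob; z: along the axis, out of the panel. The knob is a ribbed black cylinder, 44 mm in diameter; its grip reaches from 8.5 to 43.7 mm above the panel; a white line on its flat top shows how it turns
- knob_lift (a joint): how far the knob is pulled out along its axis, m: 0 = fully home, locked: it cannot be turned; 0.009 = end of travel. Friction of about 6 N holds it where it is left. Free to turn (against about 0.12 N m) when out more than 5 mm; an orange collar then shows below it. Knob and needle stay where they are left when let go
- lock_teeth (a point): centre of the hidden ring of 12 square teeth under the knob, 10 mm above the panel. The lugs under the knob go home only between teeth: every 30 degrees of knob turn from its start, with 2 degrees of play either way. Elsewhere they land on the teeth and the knob stops 5 mm out: then turn it a few degrees and press again until it drops home
- gauge_centre (a point): centre of the round white gauge dial (bezel 69 mm), at the height of the needle; z out of the panel, x up the slope, y the console's y
- needle_tip (a point): point on the black needle 23.5 mm from the gauge's centre. At the start it points to zero, at the lower left of the dial (midway between the console's +y and down the slope). Turning the knob clockwise, seen looking onto it, turns the needle clockwise by 0.4 times the knob's angle; the knob starts at zero and turns 8 rad at most
- band_middle (a point): middle of the green band on the dial, 23.5 mm from the gauge's centre, at the needle's height; the band reaches 9 degrees (3.7 mm) to either side. It stands 45 to 67 degrees clockwise of zero, which takes 1.9 to 2.9 rad of knob turn, and does not move. At least one locking place of the knob lies in it
- jar_purple: purple screw-lid jar, 60 mm in diameter, 72 mm high, standing in front of the console's left end (its +y end); origin at the centre of its underside
- torch: dark grey torch, 31 mm in diameter, 109 mm high, standing to the right of the console (its -y side); origin at the centre of its underside
- touchup_bottle: small paint bottle with a black cap, 26 mm in diameter, 74 mm high, standing in front of the gauge; origin at the centre of its underside
Things that resemble listed ones, but are neither listed nor needed, are in the scene too. Leave any blue or yellow look-alike of the touchup_bottle alone.

How it is judged:
On the way, in this order (a step that is already met when the one before it is completed fails the run):
1. the knob is pulled out, so that it is free to turn (value of joint knob_lift above 0.006 m), for 0.2 s.
2. with the knob out, the needle is brought into the green band (value of joint knob_lift above 0.0042 m and distance between needle_tip and band_middle below 0.0037 m), for 0.2 s.
At the end, for the whole second after the job is handed in: the knob is fully home (less than 1.5 mm out), the needle's tip lies in the green band (within 3.7 mm of its middle), the knob is let go, and jar, torch and paint bottle stand upright, none moved more than 20 mm (value of joint knob_lift below 0.0015 m and distance between needle_tip and band_middle below 0.0037 m and angle between each of jar_purple, torch, touchup_bottle's own z axis and vertical below 0.2 rad); the robot touches nothing.
It fails at once if the jar, the torch or the paint bottle is shifted by more than 20 mm or knocked over (distance of any of jar_purple, torch, touchup_bottle from where it was at the start of the episode above 0.02 m or angle between any of jar_purple, torch, touchup_bottle's own z axis and vertical above 0.6 rad).
It also fails if it takes over 45 s, if anything falls off the work surface, if the arm or the gripper's body presses on something with over 40 N, if the wrist force passes 120 N, or if a joint passes its speed limit or range.

ROBOT

A 7-joint arm with a two-finger parallel gripper is mounted at the origin on a cart in front of the work surface, level with it; the furniture and walls round the work are solid. World frame = base frame: x ahead of the robot, y to its left, z up, the work surface at z = 0. Lengths are in m, angles in rad, forces in N, time in s.
With the tool pointing down it reaches from about 0.35 to 0.9 m from the base axis. Payload 19.9 kg.
Tool frame: the origin (TCP) lies between the finger pads; the fingertips stand 19 mm ahead of it and the grasp point (between the pads) is the TCP; z points along the fingers, y is the line along which they close (so a half turn about z gives the same grasp; the last joint's range is limited). The gripper opens to 94 mm and grips with 3 to 60 N. Pads are 16 mm wide; open, the fingers measure 119 mm over their backs; the gripper's body (75 mm by 177 mm) begins 78 mm behind the grasp point.
Start: joints at [1.252, 0.417, -0.01, 1.614, 0.005, 1.111, -0.053], TCP at [0.171, -0.601, 0.224] pointing down, gripper open.
Joint ranges: [-2.81, 2.81], [-0.39, 2.02], [-1.27, 1.25], [0.06, 2.57], [-1.19, 4.33], [0.19, 2], [-2.82, 2.82]. Speed limits (rad/s): [1.89, 1.89, 2.39, 2.39, 3.01, 3.01, 3.01].

INTERFACE

Orientations are given as a 3x3 rotation matrix whose columns are the frame's x, y, z axes.
In Python, from rig import robot gives the robot as it stands. Calls block until the motion is done:
- robot.move_ptp(position, orientation): joint-space move of the TCP to a pose.
- robot.move_linear(position, velocity=0.15, frame=None, threshold=None): straight line of the TCP; frame=None keeps the orientation; velocity is the mean speed in m/s. With threshold (N) it stops when the force on the tool has changed by that much, and returns True; else False.
- robot.goto_joints(angles): joint-space move.
- robot.gripper_to(opening): finger opening in m; the grip force is fixed at half the most; returns when the fingers have stopped.
- robot.pause(seconds).
- robot.ik(position, orientation): joint angles nearest the present ones, or None.
- robot.get_state(): the state.
- robot.grab_frame(name): name is "side" or "top"; returns the picture (420x560x3 uint8, red, green, blue); there is no depth.
- robot.camera_info(name): a dict with "fx", "fy", "cx", "cy" (pixels), "rvec" (rotation vector, rad) and "tvec" (3), from world to camera coordinates, as OpenCV has them. Camera axes: x right, y down, z forward; pixel columns grow to the right and rows downward; lengths in m; the calibration is good to about 2 mm. A picture is of the moment at which its call begins. camera_info takes no time and is no camera call.
A pose or a line that the arm cannot do raises robot.PlanningError and nothing moves.
- robot.sign_off(): hands the job in; it is judged then, once.
The state is a dict: "time": time; "qpos": joint angles; "joint_vel": joint speeds; "effort": joint torques, N m; "ee_pos": TCP position; "tool_rot": TCP orientation; "force": force on the tool from outside, world axes, zero at the start; "moment": the same for the moment, N m; "opening": finger opening in m; "grasp_force": force on a finger pad.
Only numpy, scipy, OpenCV 4.12 (cv2) and the standard library are available. Lean on these libraries where they do the work, as an engineer would, in place of code of your own. Each camera call takes 0.05 s, during which the arm holds its last target. There are 200 camera calls.

## Working session

There is one attempt and no reset: what is moved stays moved. The work goes in short steps, each a Python script; the robot and the scene stay as the last script left them, time stands still between calls to the robot, and variables do not carry over. Pictures are saved under pics/ and viewed, at most 10 in all, crops included, and the job is handed in when it is done.

```bash
mkdir -p pics; ls; python3 - <<'E'
from rig import robot
import cv2
for n in ("side","top"):
    cv2.imwrite(f"pics/{n}0.png",robot.grab_frame(n)[:,:,::-1]); print(n,robot.camera_info(n))
s=robot.get_state(); print(s)
E
```

```text
pics
side {'fx': 447.3946906423511, 'fy': 447.3946906423511, 'cx': 274.41836234715396, 'cy': 204.2257912205793, 'rvec': array([-0.0111542 , -2.99922156,  0.88664081]), 'tvec': array([0.54496336, 0.14803324, 0.86211707])}
top {'fx': 541.4782807489127, 'fy': 541.4782807489127, 'cx': 278.80782878384935, 'cy': 203.74932642774115, 'rvec': array([ 2.14970997, -2.14830512,  0.10688603]), 'tvec': array([-0.08269421,  0.5574821 ,  1.20812028])}
{'time': 0.1, 'qpos': array([ 1.25249557,  0.41789303, -0.01032948,  1.61412209,  0.0047306 ,
        1.11071641, -0.05303744]), 'joint_vel': array([-3.09481649e-04, -6.46783015e-04,  1.25732652e-03, -7.41190481e-04,
        2.42060614e-05, -7.28428807e-04,  1.43970923e-03]), 'effort': array([ 2.49968172e-03, -8.52578974e+01,  6.40818402e-01, -4.26694715e+01,
       -4.87900316e-02,  1.63478649e-02,  1.37027077e-04]), 'ee_pos': array([ 0.17070682, -0.60089287,  0.22389758]), 'tool_rot': array([[ 9.61932333e-01,  2.73287441e-01, -4.03010313e-04],
       [ 2.73287718e-01, -9.61931776e-01,  1.04026271e-03],
       [-1.03377691e-04, -1.11080011e-03, -9.99999378e-01]]), 'force': array([-0.42104022,  0.13477282,  0.02875094]), 'moment': array([-0.0179942 , -0.00021844,  0.0399431 ]), 'grasp_force': 0.0, 'opening': 0.09390194560301311}
```

View pics/side0.png

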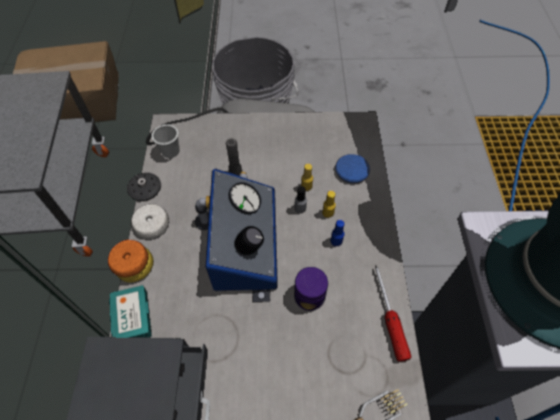

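View pics/top0.png

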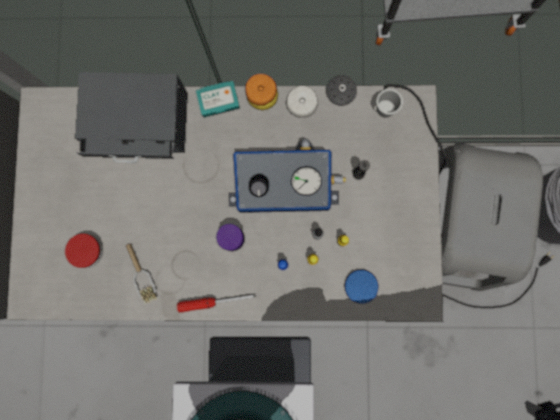

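Side view: gauge at about (244,198), knob (250,239), jar (311,288), torch (233,155), and the black-cap bottle (300,200). Top view: knob (259,185), gauge (306,181), jar (230,237), bottle (317,231). Zooming in next.

```bash
python3 - <<'E'
import cv2,numpy as np
a=cv2.imread("pics/side0.png")[165:295,200:285]; b=cv2.imread("pics/top0.png")[140:220,225:345]
A=cv2.resize(a,None,fx=4.5,fy=4.5,interpolation=2); B=cv2.resize(b,None,fx=3.4,fy=3.4,interpolation=2)
C=np.zeros((590,800,3),np.uint8); C[:A.shape[0],:A.shape[1]]=A[:590]; C[:B.shape[0],390:390+B.shape[1]]=B[:, :410]
cv2.imwrite("pics/crop0.png",C); print(A.shape,B.shape)
E
```

```text
(585, 382, 3) (272, 408, 3)
```

View pics/crop0.png

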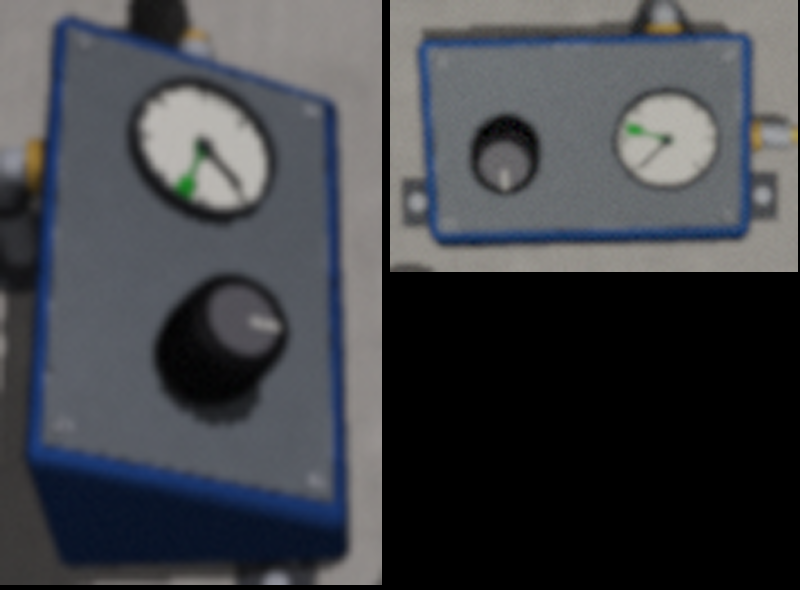

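The crop shows, in crop pixels: side view knob top centre (247,317), gauge centre (203,146) and green mark (186,186). In the top inset they are at (505,162), (667,139) and (633,130), with the needle toward (640,166). I'll triangulate these points and the panel corners.

```bash
cat >h.py <<'E'
import numpy as np,cv2
from scipy.spatial.transform import Rotation as R
from rig import robot
def cam(n):
    c=robot.camera_info(n); K=np.array([[c['fx'],0,c['cx']],[0,c['fy'],c['cy']],[0,0,1]])
    return K,np.asarray(c['rvec'],float),np.asarray(c['tvec'],float)
def ray(n,p):
    K,r,t=cam(n); M=cv2.Rodrigues(r)[0]
    d=M.T@np.linalg.solve(K,[*p,1.]); return -M.T@t,d/np.linalg.norm(d)
def tri(ps,pt):
    A=np.zeros((3,3));b=np.zeros(3);L=[ray("side",ps),ray("top",pt)]
    for o,d in L: P=np.eye(3)-np.outer(d,d);A+=P;b+=P@o
    x=np.linalg.solve(A,b); return x,max(np.linalg.norm(np.cross(x-o,d)) for o,d in L)
def onplane(n,p,q,nn):
    o,d=ray(n,p); return o+d*((q-o)@nn)/(d@nn)
def proj(n,X):
    K,r,t=cam(n); return cv2.projectPoints(np.atleast_2d(np.asarray(X,float)),r,t,K,None)[0][:,0]
E
python3 - <<'E'
from h import *
S=lambda x,y:((x+.5)/4.5+199.5,(y+.5)/4.5+164.5); T=lambda x,y:((x-390+.5)/3.4+224.5,(y+.5)/3.4+139.5)
P=dict(knobtop=((247,317),(505,162)),gauge=((203,146),(667,139)),green=((186,186),(633,130)),ntip=((240,190),(640,166)),
 fr=((332,103),(746,236)),fl=((338,503),(437,240)),br=((62,22),(747,38)),bl=((35,455),(427,40)))
W={}
for k,(a,b) in P.items():
    x,e=tri(S(*a),T(*b)); W[k]=x; print(k,x.round(4),round(e,4))
for a,b in(('fr','fl'),('br','bl'),('gauge','knobtop')):
    d=W[b]-W[a]; print(a,b,np.degrees(np.arctan2(-d[0],d[1])),np.linalg.norm(d[:2]))
for k in("jar",(311,288),(230,237)),("torch",(233,155),(359,173)),("bottle",(300,200),(317,231)): print(k[0],tri(*k[1:]))
E
```

```text
knobtop [ 0.5801 -0.0405  0.1221] 0.002
gauge [ 0.6016 -0.1434  0.0888] 0.0005
green [ 0.6076 -0.1215  0.0908] 0.0001
ntip [ 0.5855 -0.1261  0.0801] 0.0003
fr [ 0.545  -0.1973  0.0429] 0.0009
fl [0.5421 0.0081 0.0515] 0.0016
br [ 0.6631 -0.1939  0.112 ] 0.0002
bl [0.6615 0.0109 0.1072] 0.0021
fr fl 0.8087528961639017 0.2053441254046299
br bl 0.46612710793306644 0.20482883758907952
gauge knobtop 11.809013522932856 0.10512835825154036
jar (array([0.47917357, 0.02781149, 0.04467521]), np.float64(0.0014300857429882297))
torch (array([ 0.62659763, -0.26220227,  0.07129931]), np.float64(0.004756079415541281))
bottle (array([ 0.49278673, -0.16867116,  0.03852482]), np.float64(0.0018896505757123312))
```

```bash
cat >>h.py <<'E'
YAW=0.01
B=R.from_euler('z',YAW).as_matrix()
N=B@np.array([-.5,0,3**.5/2]); U=B@np.array([3**.5/2,0,.5]); Y=B[:,1]
FOOT=np.array([0.6015,-0.0405,0.081])
GAUGE=np.array([0.6016,-0.1434,0.0888])
def rot(phi):  # tool z = -N, tool y at angle phi from U towards Y (ccw about N)
    y=np.cos(phi)*U+np.sin(phi)*Y; return np.column_stack([np.cross(y,-N),y,-N])
E
python3 - <<'E'
from h import *
for d in range(-180,180,15):
    out=[]
    for h in (.03,.12):
        q=robot.ik(FOOT+N*h,rot(np.radians(d))); out.append(None if q is None else np.round(q,2))
    print(d,*out)
E
```

```text
-180 [ 0.93  0.58 -1.09  2.18  1.42  0.47  1.95] [-0.99  0.19  1.12  2.27 -0.71  0.33 -2.42]
-165 [ 0.93  0.58 -1.09  2.18  1.42  0.47  2.22] [-0.99  0.19  1.12  2.27 -0.71  0.33 -2.16]
-150 [ 0.93  0.58 -1.09  2.18  1.42  0.47  2.48] [ 0.28  0.11 -0.26  2.24  0.04  0.27 -2.61]
-135 [ 0.93  0.58 -1.09  2.18  1.42  0.47  2.74] [ 0.2   0.11 -0.18  2.24  0.    0.27 -2.32]
-120 None [ 0.41  0.12 -0.4   2.24  0.11  0.27 -2.15]
-105 [ 0.52  0.38 -0.56  2.19  1.07  0.2  -2.8 ] [ 0.45  0.12 -0.44  2.24  0.13  0.27 -1.91]
-90 [ 0.66  0.42 -0.74  2.19  1.22  0.26 -2.65] [ 0.48  0.13 -0.47  2.24  0.14  0.27 -1.66]
-75 [ 0.66  0.42 -0.74  2.19  1.22  0.26 -2.38] [ 0.5   0.13 -0.49  2.24  0.16  0.27 -1.41]
-60 [ 0.66  0.42 -0.74  2.19  1.22  0.26 -2.12] [ 0.51  0.13 -0.51  2.23  0.17  0.27 -1.16]
-45 [ 0.66  0.42 -0.74  2.19  1.22  0.26 -1.86] [ 0.52  0.13 -0.52  2.23  0.17  0.27 -0.9 ]
-30 [ 0.66  0.42 -0.74  2.19  1.22  0.26 -1.6 ] [ 0.53  0.13 -0.53  2.23  0.18  0.28 -0.65]
-15 [ 0.66  0.42 -0.74  2.19  1.22  0.26 -1.34] [ 0.54  0.13 -0.53  2.23  0.18  0.28 -0.39]
0 [ 0.66  0.42 -0.74  2.19  1
[... 366 characters left out ...]
2  0.26 -0.03] [ 0.56  0.13 -0.56  2.23  0.2   0.28  0.91]
75 [ 0.66  0.42 -0.74  2.19  1.22  0.26  0.23] [ 0.6   0.14 -0.6   2.23  0.22  0.28  1.15]
90 [ 0.66  0.42 -0.74  2.19  1.22  0.26  0.49] [ 0.79  0.16 -0.81  2.23  0.36  0.29  1.28]
105 [ 0.66  0.42 -0.74  2.19  1.22  0.26  0.76] [ 0.91  0.19 -0.94  2.22  0.47  0.31  1.45]
120 [ 0.66  0.42 -0.74  2.19  1.22  0.26  1.02] [ 1.01  0.22 -1.05  2.22  0.58  0.33  1.61]
135 [ 0.81  0.48 -0.91  2.18  1.33  0.35  1.21] [ 1.01  0.22 -1.05  2.22  0.58  0.33  1.87]
150 [ 0.93  0.58 -1.09  2.18  1.42  0.47  1.43] [ 1.01  0.22 -1.05  2.22  0.58  0.33  2.14]
165 [ 0.93  0.58 -1.09  2.18  1.42  0.47  1.69] [ 1.01  0.22 -1.05  2.22  0.58  0.33  2.4 ]
```

```bash
python3 - <<'E'
from h import *
q=np.array(robot.ik(FOOT+N*.12,rot(np.radians(120)))); q[6]-=np.radians(30)
robot.goto_joints(q)
s=robot.get_state(); print(s['time'],s['ee_pos']-FOOT-N*.12,np.abs(s['tool_rot']-rot(np.radians(90))).max(),s['qpos'].round(2))
for h in (.03,.085):
  for d in (90,-60):
    k=robot.ik(FOOT+N*h,rot(np.radians(d))); print(h,d,None if k is None else np.round(k,2))
for n in("side","top"): cv2.imwrite(f"pics/{n}1.png",robot.grab_frame(n)[:,:,::-1])
a=cv2.imread("pics/side1.png")[100:310,180:340]; b=cv2.imread("pics/top1.png")[110:270,200:370]
C=np.hstack([cv2.resize(a,(400,525)),cv2.resize(b,(400,376)) if 0 else cv2.copyMakeBorder(cv2.resize(b,(400,376)),0,149,0,0,0)]); cv2.imwrite("pics/c1.png",C)
E
```

```text
2.4917 [ 1.38542003e-04 -7.38023981e-04  3.55945901e-05] 0.0017355976672776188 [ 1.01  0.22 -1.05  2.22  0.58  0.33  1.09]
0.03 90 [ 0.53  0.38 -0.58  2.19  1.09  0.2   0.59]
0.03 -60 [ 0.66  0.42 -0.74  2.19  1.22  0.26 -2.12]
0.085 90 [ 0.79  0.28 -0.85  2.21  0.78  0.28  0.9 ]
0.085 -60 [ 0.3   0.2  -0.3   2.23  0.21  0.2  -1.2 ]
```

View pics/c1.png

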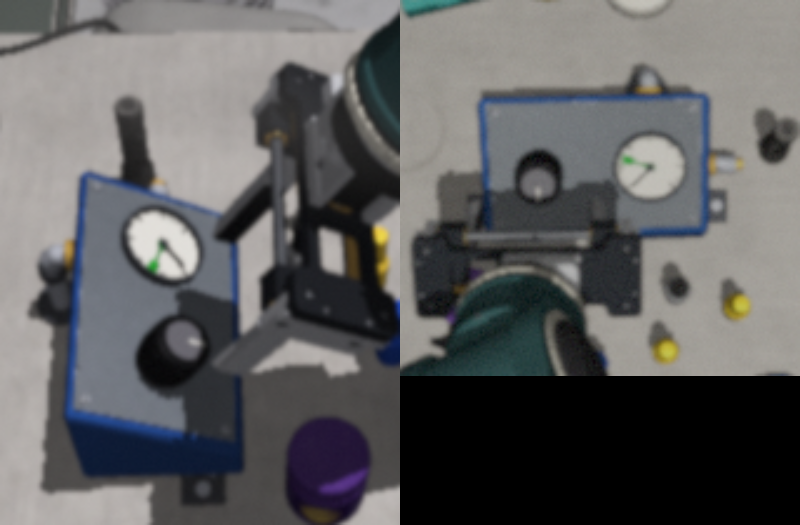

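The open fingers straddle the knob axis, and the gauge stays visible in both views. Next: descend, grip and pull.

```bash
python3 - <<'E'
from h import *
def st(l):
    s=robot.get_state(); print(l,round(s['time'],2),'q',s['qpos'].round(2),'h',((s['ee_pos']-FOOT)@N).round(4),'f',s['force'].round(1),'op',round(s['opening'],4),round(s['grasp_force'],1))
print(robot.move_linear(FOOT+N*.03,.08,rot(np.radians(90)),15)); st('down')
robot.gripper_to(.03); st('grip')
p=robot.get_state()['ee_pos']
robot.move_linear(p+N*.0082,.02); robot.pause(.3); st('out')
for n in("side","top"): cv2.imwrite(f"pics/{n}2.png",robot.grab_frame(n)[:,:,::-1])
E
```

```text
False
down 3.87 q [ 0.55  0.39 -0.6   2.19  1.11  0.21  0.58] h 0.0302 f [ 0.4  0.2 -1. ] op 0.0938 0.0
grip 4.7 q [ 0.55  0.39 -0.61  2.19  1.11  0.21  0.57] h 0.0301 f [-3.4  5.   2.7] op 0.0438 30.0
out 5.57 q [ 0.59  0.37 -0.64  2.19  1.07  0.22  0.62] h 0.0383 f [-4.   2.5  3.5] op 0.0433 30.0
```

```bash
python3 - <<'E'
from h import *
q0=robot.get_state()['qpos'].copy()
for a in (50,100,150):
    q=q0.copy(); q[6]-=np.radians(a); robot.goto_joints(q); s=robot.get_state()
    print(a,round(s['time'],2),s['force'].round(1),s['moment'].round(2),((s['ee_pos']-FOOT)@N).round(4),s['qpos'][6])
robot.pause(.3)
for n in("side","top"): cv2.imwrite(f"pics/{n}3.png",robot.grab_frame(n)[:,:,::-1])
a=cv2.imread("pics/side3.png")[165:295,200:285]; b=cv2.imread("pics/top3.png")[140:220,265:345]
C=np.hstack([cv2.resize(a,(382,585),interpolation=2),cv2.copyMakeBorder(cv2.resize(b,(400,400),interpolation=2),0,185,0,0,0)]); cv2.imwrite("pics/c3.png",C)
E
```

```text
50 6.54 [-3.6  4.8  4.5] [0.97 0.63 0.45] 0.0383 -0.2568680082863784
100 7.42 [-1.5  5.8  4.4] [1.24 0.3  0.61] 0.0383 -1.1278247050091916
150 8.29 [1.4 5.6 3.2] [ 1.27 -0.23  0.69] 0.0383 -2.000420828716658
```

View pics/c3.png

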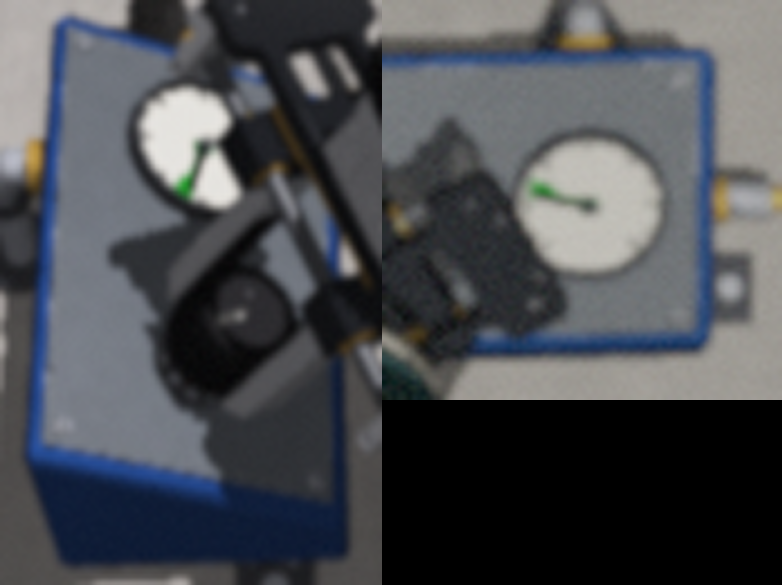

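The needle now lies on the green band in both views. Next: press home.

```bash
python3 - <<'E'
from h import *
p=robot.get_state()['ee_pos']; h0=(p-FOOT)@N
r=robot.move_linear(p-N*(h0-.0293),.01,None,30); robot.pause(.2)
s=robot.get_state(); print(r,round(s['time'],2),'h',((s['ee_pos']-FOOT)@N).round(4),(s['force']@N).round(1),s['moment'].round(2),s['opening'],s['qpos'].round(2))
E
```

```text
False 9.94 h 0.0296 20.0 [0.67 0.84 0.36] 0.043222832408367245 [ 0.56  0.39 -0.62  2.19  1.12  0.22 -2.06]
```

```bash
python3 - <<'E'
from h import *
robot.gripper_to(.094)
p=robot.get_state()['ee_pos']; print(robot.move_linear(p+N*.09,.1))
q=robot.get_state()['qpos'].copy(); q[0]+=-.9 ; q[1]-=.15
try: robot.move_linear(robot.get_state()['ee_pos']+[-.12,0,.08],.15)
except robot.PlanningError as e: print(e)
s=robot.get_state(); print(round(s['time'],2),s['ee_pos'],s['force'].round(1))
for n in("side","top"): cv2.imwrite(f"pics/{n}4.png",robot.grab_frame(n)[:,:,::-1])
a=cv2.imread("pics/side4.png")[165:295,200:285]; b=cv2.imread("pics/top4.png")[140:250,225:345]
C=np.hstack([cv2.resize(a,(382,585),interpolation=2),cv2.copyMakeBorder(cv2.resize(b,(408,374),interpolation=2),0,211,0,0,0)]); cv2.imwrite("pics/c4.png",C)
E
```

```text
False
14.82 [ 0.42267687 -0.0394998   0.2644776 ] [-0.2 -0.2  1. ]
```

View pics/c4.png

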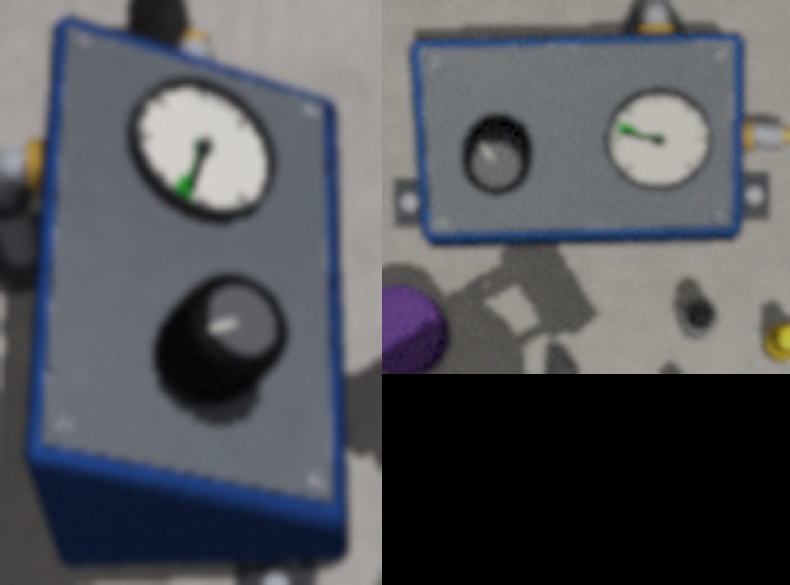

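The needle is on green, the knob line has turned, no orange collar shows, and the jar and bottle are undisturbed. I'll check numerically how far the knob sits out against the first pictures.

```bash
python3 - <<'E'
from h import *
for n,(y0,y1,x0,x1) in (("side",(222,262,230,268)),("top",(168,200,244,276))):
    c=[]
    for i in (0,4):
        g=cv2.imread(f"pics/{n}{i}.png").max(2)[y0:y1,x0:x1]
        m=cv2.moments((np.clip(60-g.astype(float),0,40)).astype(np.float32)); e=cv2.boundingRect((g<55).astype(np.uint8))
        c.append((m['m10']/m['m00'],m['m01']/m['m00'],m['m00'],e))
    print(n,c, "px per 5mm out:",proj(n,FOOT+N*.048)-proj(n,FOOT+N*.043))
    G=[cv2.imread(f"pics/{n}{i}.png",0)[y0:y1,x0:x1].astype(np.float32) for i in (0,4)]
    print(cv2.phaseCorrelate(G[0],G[1]))
    print(np.abs(G[0]-G[1]).max(1).astype(int))
E
```

```text
side [(15.881238339552239, 22.184118470149254, 17152.0, (4, 4, 30, 33)), (15.591503267973856, 22.385428681276434, 15606.0, (5, 4, 29, 33))] px per 5mm out: [[ 1.28441617 -1.21760591]]
((-0.20643328729217458, -0.02820197638122579), 0.8723203921318055)
[17 17 18 17 18 17 18 17 18 17 17 17 22 43 75 84 79 44 16 17 18 16 18 17
 17 17 17 17 17 18 17 17 18 17 18 19 18 18 18 17]
top [(14.99224318658281, 12.145073375262054, 4770.0, (5, 6, 20, 22)), (15.153702405979912, 11.786264891380519, 4281.0, (5, 6, 20, 22))] px per 5mm out: [[-0.11454834  0.85813021]]
((-0.22641403794298398, -0.27907495797412807), 0.9737888681702316)
[11 10 10  8 11  8  9 13 21 16 12 19 11 40 52 48 46 59 38 21 13 13 30 40
 41 42 50 46 23 11 12 10]
```

Apart from the white line and uniform noise, the knob's outline is unchanged from the start, so it is fully home.

```bash
python3 -c "
from rig import robot
print(robot.sign_off())"
```

```text
the job is handed in; nothing more can be done
None
```

The job is handed in (no verdict was returned): I pulled the knob out, turned it 150° clockwise to put the needle in the green band, pushed it home and let go; in the last pictures the knob sits as at the start, and the jar and bottle looked undisturbed (the torch, which the arm stayed clear of, I did not re-check).

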